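# Stand the fallen paint bottles up in the rack tray

## Task

Two paint bottles have fallen over between the jars in the long wooden tray. Stand both upright on their feet in the tray, in line with the jars, each snug against one of the jars (touching or nearly so). Do not topple or push away the jars, and leave the other things on the table where they are.

Things in the scene. Friction and masses are not known exactly. Their poses are not given: they have to be found in the camera images.
- tray: fixed plywood tray, one lane 720 mm long along its y axis and 140 mm wide along its x axis; origin at the centre of its underside, z up; its floor is 12 mm above its underside (the table), and an 8 mm thick lip all round rises 10 mm over the floor, leaving 124 mm of width inside. Its y axis is the lane's centre line
- bottle_tall: the larger fallen paint bottle, rigid white plastic, lying in either gap between jars: 125 mm long, eight-sided body 44 mm across its flats for the first 81 mm from the flat foot (it lies on one flat), then a neck 8 mm long and a black cap 31 mm in diameter, 36 mm long; origin on the axis at mid-length, +x from foot to cap. About 0.16 kg
- bottle_short: the smaller fallen paint bottle, rigid white plastic, lying in either gap between jars: 115 mm long, eight-sided body 40 mm across its flats for the first 71 mm from the flat foot (it lies on one flat), then a neck 8 mm long and a black cap 31 mm in diameter, 36 mm long; origin on the axis at mid-length, +x from foot to cap. About 0.13 kg
- bottle_tall_foot (a point): centre of the flat foot of the larger bottle
- bottle_short_foot (a point): centre of the flat foot of the smaller bottle
- jar0: squat round paint jar with a flat white lid, 60 mm in diameter and 56 mm high, 0.36 kg, free standing upright on the tray's floor near the lane's centre line, near the tray's -y end; origin at the centre of its underside, z up
- jar1: squat round paint jar with a flat white lid, 60 mm in diameter and 56 mm high, 0.36 kg, free standing upright on the tray's floor near the lane's centre line, near the middle of the tray; origin at the centre of its underside, z up
- jar2: squat round paint jar with a flat white lid, 60 mm in diameter and 56 mm high, 0.36 kg, free standing upright on the tray's floor near the lane's centre line, near the tray's +y end; origin at the centre of its underside, z up
- doll0: bystander: unpainted wooden peg doll standing on the table past the tray's -y end, 38 mm in diameter, 78 mm high; origin at the centre of its foot
- doll1: bystander: unpainted wooden peg doll standing on the table beyond the tray (+x), 38 mm in diameter, 78 mm high; origin at the centre of its foot
- bowl: bystander: blue ceramic bowl beyond the tray, 110 mm across, 60 mm high; origin at the centre of its underside
- gluepot: bystander: closed jar beyond the tray, 60 mm in diameter, 90 mm high; origin at the centre of its underside
- palette: bystander: flat white mixing plate on the table, past the tray's +y end, 130 mm across, 16 mm high; origin at the centre of its underside
Things that resemble listed ones, but are neither listed nor needed, are in the scene too. Leave any pink or purple look-alike of the bottle_short alone.

How it is judged:
By the outcome, as a careful person would: the job done as asked, in the order asked, and still so for the second after the job is handed in, with the robot touching nothing.
It also fails if it takes over 72 s, if anything falls off the work surface, if the arm or the gripper's body presses on something with over 40 N, if the wrist force passes 120 N, or if a joint passes its speed limit or range.

## Robot

A 6-joint arm with a two-finger parallel gripper is mounted at the origin on the work surface. World frame = base frame: x ahead of the robot, y to its left, z up, the work surface at z = 0. Lengths are in mm, angles in rad, forces in N, time in s.
With the tool pointing down it reaches from about 250 to 725 mm from the base axis. Payload 9.7 kg.
Tool frame: the origin (TCP) lies midway between the tips of the shut fingers; the grasp point (between the pads) lies 19 mm behind it (arm.pinch_z is the z of the grasp point in the tool frame, in mm); z points along the fingers, y is the line along which they close (so a half turn about z gives the same grasp; the last joint's range is limited). The gripper opens to 85 mm and grips with 20 to 120 N. Pads are 22 mm wide; open, the fingers measure 114 mm over their backs; the gripper's body (76 mm by 85 mm) begins 54 mm behind the grasp point. The pads swing forward as they close: fully open they stand 13 mm farther back than shut.
Start: joints at [-1.188, 0.087, 0.176, 1.66, 0, 1.571], TCP at [205.433, -510.19, 231.284] pointing down, gripper open.
Joint ranges: [-3.13, 3.13], [-0.85, 1.81], [-1.15, 1.24], [-2.2, 2.28], [-1.44, 1.52], [-3.14, 3.14]. Speed limits (rad/s): [2.22, 2.22, 2.57, 3.14, 3.14, 3.14].

## Interface

Orientations are given as a 3x3 rotation matrix whose columns are the frame's x, y, z axes.
In Python, from rig import get_state, vision, arm gives the robot as it stands. The module is installed in compiled form; this text tells all that it offers.
- The arm moves only by the tool servo_tool, never from a script. Its argument "plan" is a list of rows, each a list of 3 entries, a list of its own where there are three numbers: the shift along the tool's x, y, z scaled (see below), then the turn, a rotation vector about the tool's x, y, z scaled (see below), then the opening, from 0 (shut) to 1 (fully open). A call has 1 to 20 rows; each row shifts and turns the commanded pose from where the row before left it, along the tool's axes as they then stand; what a row does not reach is not made up. The controller multiplies each number of a shift by 25 cm and each number of a turn by 60 degrees. A row lasts 1/12 s, in which the tool goes at most 41.7 mm and 7.16 degrees, less where a joint would pass 70% of its speed; a pose out of reach is approached as far as the arm can. A call with a number of a shift or a turn outside -1 to 1 is refused whole. A call with a gripper value outside its range is refused whole. The fingers move at their own pace and stop on an object; the grip force is fixed at half the most. Time passes only in rows, so rows that do not move let the fingers close. It gives the time, the measured TCP pose, the force, the opening and the grip force at its end, in the units of the state.
- get_state(): the state, without advancing time (a new reading comes with each control period).
- vision.grab_frame(name): name is "scene" or "top" or "wrist"; returns a dict with "frame" (420x560x3 uint8, red, green, blue), "fx", "fy", "cx", "cy" (pixels), "dist_coeffs" ([k1, k2, p1, p2, k3] as OpenCV has them; the pictures are not rectified), "pose" (4x4, takes a point from camera to world coordinates); the wrist camera has in their place "T_tool_cam" (4x4, takes a point from camera to tool coordinates, whose origin is the TCP and whose axes are the flange's). Camera axes: x right, y down, z forward; pixel columns grow to the right and rows downward; lengths in mm; the calibration is good to about 2 mm. A picture is of the moment at which its call begins: read the wrist's pose just before it. There is no depth.
- arm.job_done(): hands the job in; it is judged then, once.
The state is a dict: "clock": time; "joint_pos": joint angles; "joint_velocities": joint speeds; "joint_efforts": joint torques, N m; "ee_pos": TCP position; "orientation": TCP orientation; "force": force on the tool from outside, world axes, zero at the start; "moment": the same for the moment, N m; "gripper_width": opening from 0.0 (shut) to 1.0 (fully open); "grip_force": force on a finger pad.
Only numpy, scipy, OpenCV 4.12 (cv2) and the standard library are available. Lean on these libraries where they do the work, as an engineer would, in place of code of your own. Each camera call takes 0.05 s, during which the arm holds its last target. There are 200 camera calls.

## Working session

There is one attempt and no reset: what is moved stays moved. The work goes in short steps, Python scripts to look and compute and a tool call to move; the robot and the scene stay as the last step left them, time stands still between calls to the robot, and variables do not carry over. Pictures are saved under pics/ and viewed, at most 10 in all, crops included, and the job is handed in when it is done.

Besides the shell and the picture viewer there is one more tool, called after "Call:" as name(argument=value, ...), one argument or row to a line, values as JSON. servo_tool: Moves the arm, as the interface text tells. Its arguments: {"type":"object","properties":{"plan":{"type":"array","items":{"type":"array"}}},"required":["plan"]}

```bash
mkdir -p pics
python3 - <<'E'
from rig import get_state, vision, arm
import cv2,numpy as np,pickle
s=get_state();print(s, arm.pinch_z)
for n in("scene","top"):
    f=vision.grab_frame(n);pickle.dump(f,open(n+".pkl","wb"))
    print(n,f["fx"],f["fy"],f["cx"],f["cy"],f["dist_coeffs"],np.round(f["pose"],3).tolist())
    cv2.imwrite(f"pics/{n}0.png",f["frame"][:,:,::-1])
E
```

```text
{'clock': 0.0, 'joint_pos': array([-1.18794519e+00,  8.74421801e-02,  1.75116535e-01,  1.65980339e+00,
        1.01264851e-05,  1.57080012e+00]), 'joint_velocities': array([-0.00031979,  0.00100748, -0.001034  , -0.00174699, -0.00164207,
       -0.00029721]), 'joint_efforts': array([ 7.02972702e-04, -5.20388246e+01,  4.64807081e+01,  1.61281053e-02,
        4.41179679e-05,  1.13036083e-05]), 'ee_pos': array([ 205.3754064 , -509.95985281,  230.58388058]), 'orientation': array([[ 9.27604739e-01,  3.73562859e-01, -4.88461774e-04],
       [ 3.73563178e-01, -9.27603910e-01,  1.24000678e-03],
       [ 1.01214257e-05, -1.33270750e-03, -9.99999112e-01]]), 'force': array([-0.91929928, -0.36716901, -0.00173554]), 'moment': array([ 0.02211035,  0.01299922, -0.02217506]), 'grip_force': 0.0, 'gripper_width': 0.998945606366608} -18.700000000000003
scene 405.93322912218474 405.93322912218474 278.1146184658864 204.7151247195045 [-0.045543  0.        0.        0.        0.      ] [[-0.209, 0.681, -0.702, 1385.546], [0.978, 0.146, -0.15, 202.71], [0.0, -0.718, -0.696, 931.719], [0.0, 0.0, 0.0, 1.0]]
top 410.6277109170875 410.6277109170875 279.2221970973488 207.64281212247084 [-0.03409291  0.          0.          0.          0.        ] [[0.01, -0.994, 0.107, 428.795], [-1.0, -0.01, 0.007, -3.696], [-0.006, -0.107, -0.994, 1157.632], [0.0, 0.0, 0.0, 1.0]]
```

View pics/scene0.png

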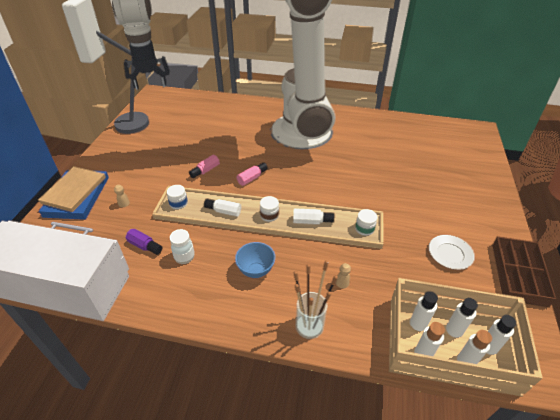

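View pics/top0.png

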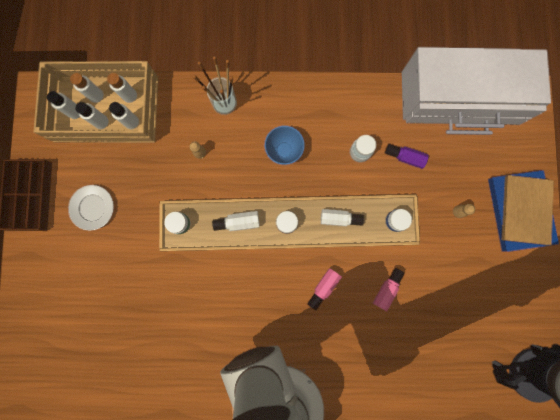

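The top view shows the tray from x=160 to 418 px. There are jars at (176,222), (287,222) and (400,220). White bottles lie at about (236,221), cap left (+y), and (342,218), cap right (-y).

Candidates that could be confused with the targets:
- Pink bottles at (325,288) and (390,289).
- Purple bottle at (407,156).
- Crate bottles at about (90,100).
- Gluepot at (364,148).

Only the two white bottles in the tray match the description. I'll measure them next.

```bash
cat > h.py <<'E'
import cv2,numpy as np,pickle
def ray(f,px,T=None):
    K=np.array([[f["fx"],0,f["cx"]],[0,f["fy"],f["cy"]],[0,0,1]])
    u=cv2.undistortPoints(np.array(px,float).reshape(-1,1,2),K,np.array(f["dist_coeffs"],float)).reshape(-1,2)
    T=f["pose"] if T is None else T
    T=np.array(T);d=np.c_[u,np.ones(len(u))]@T[:3,:3].T
    return T[:3,3],d
def onplane(f,px,z,T=None):
    o,d=ray(f,px,T);return o+d*((z-o[2])/d[:,2])[:,None]
def proj(f,P,T=None):
    T=np.linalg.inv(np.array(f["pose"] if T is None else T))
    K=np.array([[f["fx"],0,f["cx"]],[0,f["fy"],f["cy"]],[0,0,1]])
    return cv2.projectPoints(np.array(P,float).reshape(-1,3),cv2.Rodrigues(T[:3,:3])[0],T[:3,3],K,np.array(f["dist_coeffs"],float))[0].reshape(-1,2)
E
python3 - <<'E'
from h import *
f=pickle.load(open("top.pkl","rb"));im=f["frame"]
hsv=cv2.cvtColor(im,cv2.COLOR_RGB2HSV)
roi=np.zeros(im.shape[:2],np.uint8);roi[203:240,165:413]=1
for nm,m in (("white",(hsv[...,1]<70)&(hsv[...,2]>120)),("dark",(hsv[...,2]<60))):
    m=(m&(roi>0)).astype(np.uint8)
    n,l,st,c=cv2.connectedComponentsWithStats(m)
    for i in range(1,n):
        if st[i,4]<40: continue
        pts=np.argwhere(l==i)[:,::-1].astype(np.float32)
        r=cv2.minAreaRect(pts)
        z=68 if nm=="white" and st[i,2]<30 else 33
        P=onplane(f,pts,z);w=cv2.minAreaRect(P[:,:2].astype(np.float32))
        print(nm,st[i].tolist(),"world c",np.round(w[0],1),"size",np.round(w[1],1),"ang",round(w[2],1))
print("tray corners",onplane(f,[(160,202),(417,196),(160,249),(418,243)],22).round(1).tolist())
cv2.imwrite("pics/crop.png",cv2.resize(im[195:255,155:425,::-1],None,fx=2.9,fy=2.9,interpolation=cv2.INTER_CUBIC))
E
```

```text
white [321, 209, 31, 17, 450] world c [ 524.9 -151.4] size [83.3 42.3] ang 86.1
white [388, 209, 24, 23, 426] world c [ 516.2 -316.5] size [58.7 61.9] ang 0.6
white [225, 211, 34, 20, 554] world c [512.3 108.1] size [47. 93.] ang 8.2
white [276, 211, 22, 22, 394] world c [509.3 -15.4] size [56.  55.9] ang 0.6
white [165, 212, 21, 22, 379] world c [503.6 282.2] size [56.6 53.8] ang 2.0
dark [352, 214, 12, 11, 103] world c [ 520.3 -209.8] size [30.6 25.7] ang 83.4
dark [213, 219, 11, 11, 91] world c [503.4 171.4] size [25.7 28.3] ang 7.7
tray corners [[563.7, 338.6, 22.0], [587.5, -380.1, 22.0], [432.8, 333.2, 22.0], [456.5, -379.6, 22.0]]
```

View pics/crop.png

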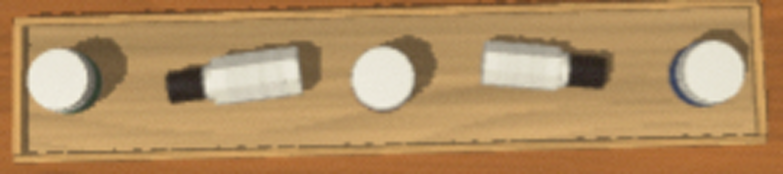

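The crop shows a larger body on the left (px 205-302, +y gap), which measures 93 mm with the neck, so it is bottle_tall. The right one (482-570) measures 83 mm, so it is bottle_short. Both caps point away from the middle jar.

Plan: grasp each bottle with the tool leaning 30° toward the cap, lift it, turn it 90° and set it against the outer jar. I'll do the short one first.

```bash
cat >> h.py <<'E'
from scipy.spatial.transform import Rotation as Ro
def tool(heading,theta):
    "tool x at heading (deg) when down, then turned theta (deg) about its y"
    h=np.radians(heading);x=np.array([np.cos(h),np.sin(h),0]);z=np.array([0,0,-1.])
    return np.c_[x,np.cross(z,x),z]@Ro.from_euler('y',theta,degrees=True).as_matrix()
def go(p,R,s=None):
    from rig import get_state
    s=s or get_state();R0=s["orientation"]
    rv=Ro.from_matrix(R0.T@R).as_rotvec(degrees=True)
    d=R.T@(np.array(p)-s["ee_pos"])
    print("turn deg",rv.round(1),"total units",(rv/60).round(4),"min rows",np.ceil(np.linalg.norm(rv)/7.1))
    print("shift mm",d.round(1),"total units",(d/250).round(4),"min rows",np.ceil(np.linalg.norm(d)/41))
E
python3 -c "
from h import *
go([523,-155,200],tool(86,0))"
```

```text
turn deg [ -0.1  -0.  -64.1] total units [-1.0000e-03 -6.0000e-04 -1.0678e+00] min rows 10.0
shift mm [376.3 292.1  30.7] total units [1.5052 1.1685 0.1226] min rows 12.0
```

Call:
servo_tool(
  plan=[
    [[0,0,0],[0,0,-0.1068],0.75],
    [[0,0,0],[0,0,-0.1068],0.75],
    [[0,0,0],[0,0,-0.1068],0.75],
    [[0,0,0],[0,0,-0.1068],0.75],
    [[0,0,0],[0,0,-0.1068],0.75],
    [[0,0,0],[0,0,-0.1068],0.75],
    [[0,0,0],[0,0,-0.1068],0.75],
    [[0,0,0],[0,0,-0.1068],0.75],
    [[0,0,0],[0,0,-0.1068],0.75],
    [[0,0,0],[0,0,-0.1068],0.75],
  ],
)

```text
clock: 0.93
ee_pos: [205.4, -510.1, 230.9]
orientation: [[0.064, 0.998, -0.0], [0.998, -0.064, 0.001], [0.001, -0.0, -1.0]]
force: [0.3, -0.6, -0.0]
gripper_width: 0.753
grip_force: 0.0
```

Call:
servo_tool(
  plan=[
    [[0.094,0.073,0.0077],[0,0,0],0.75],
    [[0.094,0.073,0.0077],[0,0,0],0.75],
    [[0.094,0.073,0.0077],[0,0,0],0.75],
    [[0.094,0.073,0.0077],[0,0,0],0.75],
    [[0.094,0.073,0.0077],[0,0,0],0.75],
    [[0.094,0.073,0.0077],[0,0,0],0.75],
    [[0.094,0.073,0.0077],[0,0,0],0.75],
    [[0.094,0.073,0.0077],[0,0,0],0.75],
    [[0.094,0.073,0.0077],[0,0,0],0.75],
    [[0.094,0.073,0.0077],[0,0,0],0.75],
    [[0.094,0.073,0.0077],[0,0,0],0.75],
    [[0.094,0.073,0.0077],[0,0,0],0.75],
    [[0.094,0.073,0.0077],[0,0,0],0.75],
    [[0.094,0.073,0.0077],[0,0,0],0.75],
    [[0.094,0.073,0.0077],[0,0,0],0.75],
    [[0.094,0.073,0.0077],[0,0,0],0.75],
  ],
)

```text
clock: 2.27
ee_pos: [523.5, -154.1, 200.1]
orientation: [[0.069, 0.998, -0.001], [0.998, -0.069, 0.0], [0.0, -0.001, -1.0]]
force: [-0.1, -0.5, -0.2]
gripper_width: 0.752
grip_force: 0.0
```

Run:
```python
from h import *
from rig import get_state,vision
s=get_state();f=vision.grab_frame("wrist");f["state"]=s
pickle.dump(f,open("w1.pkl","wb"))
print(s["clock"],s["ee_pos"].round(1),s["orientation"].round(3).tolist(),s["gripper_width"]);print(np.round(f["T_tool_cam"],3).tolist())
cv2.imwrite("pics/w1.png",f["frame"][:,:,::-1])
```

```text
2.2667 [ 523.5 -154.1  200.1] [[0.069, 0.998, -0.001], [0.998, -0.069, 0.0], [0.0, -0.001, -1.0]] 0.7518010687365771
[[-0.001, -0.966, -0.259, 65.434], [1.0, -0.001, -0.0, 1.428], [0.0, -0.259, 0.966, -143.401], [0.0, 0.0, 0.0, 1.0]]
```

View pics/w1.png

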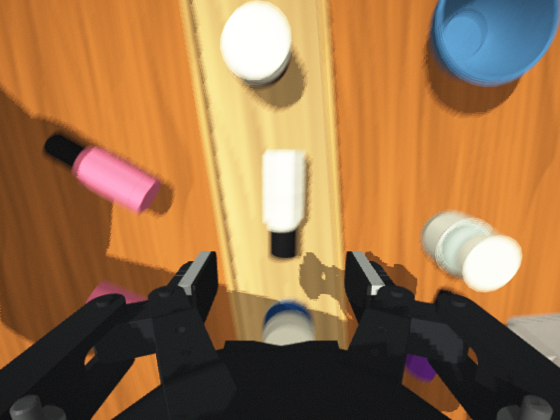

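The wrist view shows bottle_short with its foot edge at about row 150 (cols 262-305) and its cap end at (284,257). jar1's lid is at (256,42).

```bash
cat >> h.py <<'E'
def wT(f):
    s=f["state"];T=np.eye(4);T[:3,:3]=s["orientation"];T[:3,3]=s["ee_pos"];return T@np.array(f["T_tool_cam"])
E
python3 - <<'E'
from h import *
f=pickle.load(open("w1.pkl","rb"));T=wT(f);im=f["frame"]
hsv=cv2.cvtColor(im,cv2.COLOR_RGB2HSV)
m=((hsv[...,1]<60)&(hsv[...,2]>110)).astype(np.uint8);m[:,:200]=0;m[:,335:]=0;m[300:]=0
n,l,st,c=cv2.connectedComponentsWithStats(m)
for i in range(1,n):
    if st[i,4]>300: print(st[i],c[i].round(1),"z68",onplane(f,[c[i]],68,T).round(1))
print("foot edge L,R z52",onplane(f,[(263,151),(305,150)],52,T).round(1).tolist())
print("body end L,R z32",onplane(f,[(264,222),(302,222)],32,T).round(1).tolist())
print("cap end z32",onplane(f,[(284,257)],32,T).round(1))
print("lips z22", onplane(f,[(207,80),(330,80),(218,190),(341,200)],22,T).round(1).tolist())
E
```

```text
[ 221    1   70   83 4485] [256.1  41.9] z68 [[513.9 -12.9  68. ]]
[ 263  150   41   83 3179] [282.7 189.3] z68 [[ 527.5 -139.8   68. ]]
foot edge L,R z52 [[511.1, -104.1, 52.0], [551.5, -106.0, 52.0]]
body end L,R z32 [[504.4, -181.2, 32.0], [545.8, -184.1, 32.0]]
cap end z32 [[ 523.4 -224.    32. ]]
lips z22 [[458.8, -31.4, 22.0], [582.4, -40.2, 22.0], [456.2, -144.1, 22.0], [590.8, -164.8, 22.0]]
```

```bash
python3 -c "
from h import *
R=tool(86.5,30)
go([526.5,-142.5,110],R)
print((R.T@[0,0,-93]/250).round(4),(R.T@[0,0,150]/250).round(4))"
```

```text
turn deg [ 0.1 29.9 -0.4] total units [ 0.0014  0.4982 -0.0059] min rows 5.0
shift mm [-37.2  -0.1  81.4] total units [-1.488e-01 -3.000e-04  3.255e-01] min rows 3.0
[-0.186   0.      0.3222] [ 0.3     0.     -0.5196]
```

Call:
servo_tool(
  plan=[
    [[0,0,0],[0,0.1,-0.001],0.75],
    [[0,0,0],[0,0.1,-0.001],0.75],
    [[0,0,0],[0,0.1,-0.001],0.75],
    [[0,0,0],[0,0.1,-0.001],0.75],
    [[0,0,0],[0,0.1,-0.001],0.75],
    [[-0.037,0,0.081],[0,0,0],0.75],
    [[-0.037,0,0.081],[0,0,0],0.75],
    [[-0.037,0,0.081],[0,0,0],0.75],
    [[-0.037,0,0.081],[0,0,0],0.75],
    [[0,0,0],[0,0,0],0.75],
  ],
)

```text
clock: 3.15
ee_pos: [521.8, -146.0, 107.3]
orientation: [[0.058, 0.998, 0.028], [0.863, -0.064, 0.501], [0.502, -0.005, -0.865]]
force: [-1.1, 0.3, -0.0]
gripper_width: 0.745
grip_force: 0.0
```

Call:
servo_tool(
  plan=[
    [[-0.031,0,0.0537],[0,0,0],0.75],
    [[-0.031,0,0.0537],[0,0,0],0.75],
    [[-0.031,0,0.0537],[0,0,0],0.75],
    [[-0.031,0,0.0537],[0,0,0],0.75],
    [[-0.031,0,0.0537],[0,0,0],0.75],
    [[-0.031,0,0.0537],[0,0,0],0.75],
    [[0,0,0],[0,0,0],0.75],
    [[0,0,0],[0,0,0],0.75],
  ],
)

```text
clock: 3.82
ee_pos: [523.6, -146.9, 19.4]
orientation: [[0.056, 0.998, 0.033], [0.864, -0.065, 0.499], [0.5, 0.001, -0.866]]
force: [-0.6, -0.4, 0.9]
gripper_width: 0.751
grip_force: 0.0
```

Call:
servo_tool(
  plan=[
    [[0.01,0.01,0.01],[0,0,0],0.75],
    [[0,0,0],[0,0,0],0],
    [[0,0,0],[0,0,0],0],
    [[0,0,0],[0,0,0],0],
    [[0,0,0],[0,0,0],0],
    [[0,0,0],[0,0,0],0],
    [[0,0,0],[0,0,0],0],
    [[0,0,0],[0,0,0],0],
    [[0,0,0],[0,0,0],0],
    [[0,0,0],[0,0,0],0],
  ],
)

```text
clock: 4.65
ee_pos: [527.0, -144.0, 19.3]
orientation: [[0.054, 0.998, 0.035], [0.864, -0.065, 0.498], [0.5, 0.003, -0.866]]
force: [0.4, -1.6, 6.1]
gripper_width: 0.46
grip_force: 61.2
```

Call:
servo_tool(
  plan=[
    [[0.0375,0,-0.065],[0,0,0],0],
    [[0.0375,0,-0.065],[0,0,0],0],
    [[0.0375,0,-0.065],[0,0,0],0],
    [[0.0375,0,-0.065],[0,0,0],0],
    [[0.0375,0,-0.065],[0,0,0],0],
    [[0.0375,0,-0.065],[0,0,0],0],
    [[0.0375,0,-0.065],[0,0,0],0],
    [[0.0375,0,-0.065],[0,0,0],0],
  ],
)

```text
clock: 5.32
ee_pos: [526.0, -143.7, 169.0]
orientation: [[0.055, 0.998, 0.033], [0.864, -0.064, 0.499], [0.5, 0.001, -0.866]]
force: [-0.0, 0.3, -1.2]
gripper_width: 0.455
grip_force: 60.6
```

Call:
servo_tool(
  plan=[
    [[0,0,0],[0,-0.1,0],0],
    [[0,0,0],[0,-0.1,0],0],
    [[0,0,0],[0,-0.1,0],0],
    [[0,0,0],[0,-0.1,0],0],
    [[0,0,0],[0,-0.1,0],0],
    [[0,0,0],[0,-0.1,0],0],
    [[0,0,0],[0,-0.1,0],0],
    [[0,0,0],[0,-0.1,0],0],
    [[0,0,0],[0,-0.1,0],0],
    [[0,0,0],[0,-0.1,0],0],
    [[0,0,0],[0,-0.1,0],0],
    [[0,0,0],[0,-0.1,0],0],
    [[0,0,0],[0,-0.1,0],0],
    [[0,0,0],[0,-0.1,0],0],
    [[0,0,0],[0,-0.1,0],0],
    [[0,0,0],[0,0,0],0],
    [[0,0,0],[0,0,0],0],
  ],
)

```text
clock: 6.73
ee_pos: [526.1, -143.0, 166.3]
orientation: [[0.029, 0.998, -0.056], [0.501, -0.063, -0.863], [-0.865, -0.003, -0.502]]
force: [0.8, -0.5, -0.9]
gripper_width: 0.454
grip_force: 60.8
```

Run:
```python
from h import *
from rig import get_state,vision
s=get_state();print(s["joint_pos"].round(2))
f=vision.grab_frame("wrist");f["state"]=s;pickle.dump(f,open("w2.pkl","wb"))
g=vision.grab_frame("scene");pickle.dump(g,open("s2.pkl","wb"))
a=cv2.resize(f["frame"],(400,300));b=cv2.resize(g["frame"][60:300,130:450],(400,300))
cv2.imwrite("pics/w2.png",np.hstack([a,b])[:,:,::-1])
```

```text
[ 0.19  0.25 -0.06  1.67 -0.99  2.04]
```

View pics/w2.png

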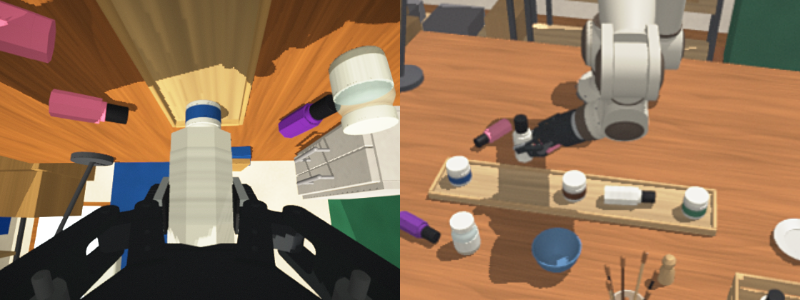

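The left panel shows bottle_short held upright with jar0's lid behind it at (203,108). The right panel confirms the bottle is vertical, cap up. Next I'll triangulate jar lids and compute the held foot position.

Run:
```python
from h import *
t=pickle.load(open("top.pkl","rb"));s=pickle.load(open("scene.pkl","rb"))
def lids(f,approx):
    hsv=cv2.cvtColor(f["frame"],cv2.COLOR_RGB2HSV);m=((hsv[...,1]<70)&(hsv[...,2]>150)).astype(np.uint8)
    n,l,st,c=cv2.connectedComponentsWithStats(m);out=[]
    for a in approx:
        i=l[a[1],a[0]];out.append(c[i]);print(st[i].tolist(),c[i].round(1))
    return np.array(out)
A=[(400,219),(287,222),(176,222)];B=[(176,190),(269,203),(367,216)]
a=lids(t,A);b=lids(s,B)
pa,pb=onplane(t,a,68),onplane(s,b,68);print("top",pa.round(1).tolist());print("scene",pb.round(1).tolist())
R=np.array([[0.054,.998,.035],[.864,-.065,.498],[.5,.003,-.866]])
foot=R.T@(np.array([529.5,-109,32])-[527,-144,19.3]);ax=R.T@np.array([-.055,-.998,0])
print("foot in tool",foot.round(1),"axis",ax.round(3))
from rig import get_state
c=get_state();R0=c["orientation"];print("foot now",(c["ee_pos"]+R0@foot).round(1),"axis now",(R0@ax).round(3))
# target : yaw +5, foot at target
Rt=Ro.from_euler('z',5,degrees=True).as_matrix()@R0
for T in([518,-256,45],):
    go(np.array(T)-Rt@foot,Rt)
```

```text
[389, 209, 23, 22, 403] [400.  219.5]
[276, 211, 22, 22, 387] [286.4 221.6]
[164, 212, 21, 22, 362] [174.3 222.1]
[167, 185, 20, 17, 270] [176.1 192.8]
[260, 196, 19, 18, 284] [269.2 204.5]
[357, 209, 21, 19, 298] [367.4 217.8]
top [[517.4, -317.7, 68.0], [509.1, -15.2, 68.0], [504.4, 283.9, 68.0]]
scene [[528.9, -309.9, 68.0], [519.1, -10.0, 68.0], [513.2, 287.4, 68.0]]
foot in tool [36.7  0.3  6.5] axis [-0.865  0.01  -0.499]
foot now [ 527.6 -131.1  133.6] axis now [ 0.007 -0.004  0.999]
turn deg [-4.3  0.  -2.5] total units [-0.072   0.0002 -0.0419] min rows 1.0
shift mm [ 13.8 -11.5 152.4] total units [ 0.0553 -0.0458  0.6094] min rows 4.0
```

Call:
servo_tool(
  plan=[
    [[0,0,0],[-0.072,0,-0.042],0],
    [[0.007,-0.0057,0.076],[0,0,0],0],
    [[0.007,-0.0057,0.076],[0,0,0],0],
    [[0.007,-0.0057,0.076],[0,0,0],0],
    [[0.007,-0.0057,0.076],[0,0,0],0],
    [[0.007,-0.0057,0.076],[0,0,0],0],
    [[0.007,-0.0057,0.076],[0,0,0],0],
    [[0.007,-0.0057,0.076],[0,0,0],0],
    [[0.007,-0.0057,0.076],[0,0,0],0],
    [[0,0,0],[0,0,0],0],
    [[0,0,0],[0,0,0],0],
  ],
)

```text
clock: 7.75
ee_pos: [517.2, -269.8, 81.3]
orientation: [[-0.007, 1.0, 0.019], [0.501, 0.02, -0.865], [-0.866, 0.003, -0.501]]
force: [0.5, -0.8, -1.1]
gripper_width: 0.455
grip_force: 60.9
```

Run:
```python
from h import *
from rig import get_state,vision
s=get_state();R0=s["orientation"];foot=[36.7,.3,6.5]
print(s["ee_pos"].round(1),"foot",(s["ee_pos"]+R0@foot).round(1),"axis",(R0@[-.865,.01,-.499]).round(3),(R0.T@[0,0,-1]/250*10).round(4),(R0.T@[0,-1,0]/250*10).round(4))
f=vision.grab_frame("wrist");f["state"]=s;pickle.dump(f,open("w3.pkl","wb"))
g=vision.grab_frame("top");pickle.dump(g,open("t3.pkl","wb"))
h=vision.grab_frame("scene");pickle.dump(h,open("s3.pkl","wb"))
a=cv2.resize(g["frame"][190:260,300:440],(400,200),interpolation=2);b=cv2.resize(h["frame"][140:240,130:290],(400,250),interpolation=2)
c=cv2.resize(f["frame"],(400,300))
cv2.imwrite("pics/w3.png",np.hstack([np.vstack([a,b]),np.vstack([c,np.zeros((150,400,3),np.uint8)])])[:,:,::-1])
```

```text
[ 517.2 -269.8   81.3] foot [ 517.3 -257.1   46.3] axis [ 0.007 -0.001  0.999] [ 0.0346 -0.0001  0.02  ] [-0.02   -0.0008  0.0346]
```

View pics/w3.png

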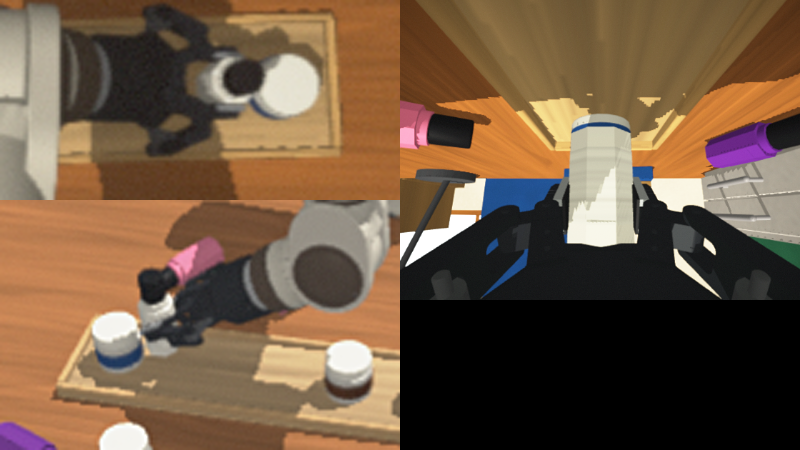

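The top-left panel shows the cap at about (243,75), next to jar0's lid at (288,85). The bottle is upright and lines up with the jar. I'll check the cap's position in the top view.

Run:
```python
from h import *
g=pickle.load(open("t3.pkl","rb"));im=g["frame"]
v=im.max(2)
sub=v[205:228,375:396];print(onplane(g,[(385,216.2)],161).round(1))
m=(v<45).astype(np.uint8);m[:, :376]=0;m[:,394:]=0;m[:207]=0;m[226:]=0
p=np.argwhere(m)[:,::-1].astype(np.float32);print(cv2.minEnclosingCircle(p),p.mean(0))
print("cap by mean",onplane(g,[p.mean(0)],161).round(1))
h=cv2.cvtColor(im,cv2.COLOR_RGB2HSV);m=((h[...,1]<70)&(h[...,2]>150)).astype(np.uint8);m[:,:389]=0
l=cv2.connectedComponentsWithStats(m);i=l[1][220,401];print(l[2][i],l[3][i],onplane(g,[l[3][i]],68).round(1))
```

```text
[[ 517.6 -254.3  161. ]]
((384.1666564941406, 216.8333282470703), 5.60267972946167) [383.71054 217.42105]
cap by mean [[ 514.6 -251.1  161. ]]
[389 209  23  22 364] [400.84065934 219.96428571] [[ 516.2 -319.9   68. ]]
```

Call:
servo_tool(
  plan=[
    [[0.0185,0,0.0107],[0,0,0],0],
    [[0.0185,0,0.0107],[0,0,0],0],
    [[0.0185,0,0.0107],[0,0,0],0],
    [[0.0185,0,0.0107],[0,0,0],0],
    [[0.0185,0,0.0107],[0,0,0],0],
    [[0.0093,0,0.0054],[0,0,0],0],
    [[0,0,0],[0,0,0],0],
    [[-0.006,0,0.0104],[0,0,0],0],
    [[-0.006,0,0.0104],[0,0,0],0],
    [[0,0,0],[0,0,0],0],
    [[0,0,0],[0,0,0],0],
  ],
)

```text
clock: 8.82
ee_pos: [517.8, -275.0, 50.8]
orientation: [[-0.01, 1.0, 0.02], [0.5, 0.022, -0.866], [-0.866, 0.002, -0.5]]
force: [-0.2, 0.1, -1.0]
gripper_width: 0.459
grip_force: 60.9
```

```bash
cat > meas.py <<'E'
from h import *
from rig import get_state,vision
import sys
tag,foot,L,jx,jy=sys.argv[1],np.array(eval(sys.argv[2])),float(sys.argv[3]),float(sys.argv[4]),float(sys.argv[5])
s=get_state();F=s["ee_pos"]+s["orientation"]@foot;print(s["ee_pos"].round(1),s["force"].round(1),"foot",F.round(1))
g=vision.grab_frame("top");pickle.dump(g,open(tag+"t.pkl","wb"));im=g["frame"];h=cv2.cvtColor(im,cv2.COLOR_RGB2HSV)
c=proj(g,[F[0],F[1],F[2]+L])[0];print("pred cap px",c.round(1))
Y,X=np.mgrid[:420,:560];near=(X-c[0])**2+(Y-c[1])**2<100
p=np.argwhere((im.max(2)<45)&near)[:,::-1];print("cap",len(p),p.mean(0).round(1),onplane(g,[p.mean(0)],F[2]+L).round(1))
j=proj(g,[jx,jy,68])[0];near=(X-j[0])**2+(Y-j[1])**2<15**2
p=np.argwhere((h[...,1]<70)&(h[...,2]>150)&near)[:,::-1].astype(np.float32);q=cv2.minEnclosingCircle(p)
print("jar",len(p),p.mean(0).round(1),q,onplane(g,[p.mean(0)],68).round(1))
a=g["frame"][int(j[1])-35:int(j[1])+35,max(0,int(j[0])-55):int(j[0])+55]
k=vision.grab_frame("scene");j=proj(k,[jx,jy,40])[0].astype(int)
b=k["frame"][j[1]-50:j[1]+40,max(0,j[0]-60):j[0]+60]
r=lambda a:cv2.resize(a,None,fx=300/a.shape[0],fy=300/a.shape[0],interpolation=2)
o=np.hstack([r(a),r(b)]);o=o[:,:800];cv2.imwrite(f"pics/{tag}.png",o[:,:,::-1])
E
python3 meas.py m4 [36.7,.3,6.5] 115 516 -318
```

```text
[ 517.8 -275.    50.8] [-0.2  0.1 -1. ] foot [ 517.9 -262.2   15.8]
pred cap px [385.1 217.1]
cap 31 [382.6 217.9] [[ 516.  -255.8  130.8]]
jar 370 [400.7 219.9] ((398.5, 220.0), 13.124505043029785) [[ 516.4 -319.6   68. ]]
```

View pics/m4.png

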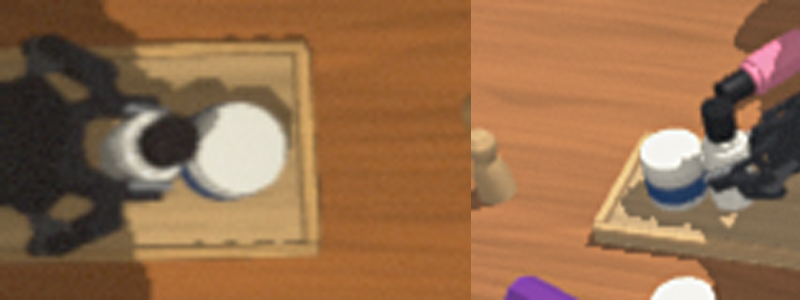

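The left panel shows the cap at (168,139) and jar0's lid at (237,148). The right panel shows a gap of about 5 px (about 5 mm) between the bottle and jar0's edge at (704,190). I'll close 4 mm of that and lower the bottle.

Call:
servo_tool(
  plan=[
    [[-0.004,0,0.0069],[0,0,0],0],
    [[-0.004,0,0.0069],[0,0,0],0],
    [[0.0035,0,0.002],[0,0,0],0],
    [[0.0035,0,0.002],[0,0,0],0],
    [[0.0035,0,0.002],[0,0,0],0],
    [[0,0,0],[0,0,0],0],
    [[0,0,0],[0,0,0],0],
  ],
)

```text
clock: 9.5
ee_pos: [517.9, -278.6, 47.3]
orientation: [[-0.011, 1.0, 0.02], [0.5, 0.023, -0.866], [-0.866, 0.001, -0.5]]
force: [-0.3, -0.4, -1.1]
gripper_width: 0.456
grip_force: 60.9
```

```bash
python3 meas.py m5 [36.7,.3,6.5] 115 516 -318
python3 - <<'E'
from h import *
from rig import vision
k=vision.grab_frame("scene")
c=proj(k,[516,-288,20])[0].astype(int);print(c)
a=k["frame"][c[1]-40:c[1]+15,c[0]-35:c[0]+40]
cv2.imwrite("pics/m5s.png",cv2.resize(a[:,:,::-1],None,fx=9,fy=9,interpolation=cv2.INTER_CUBIC))
E
```

```text
[ 517.9 -278.6   47.3] [-0.3 -0.4 -1.1] foot [ 517.9 -265.9   12.3]
pred cap px [386.2 217.3]
cap 30 [383.  218.5] [[ 514.8 -257.8  127.3]]
jar 361 [400.9 219.9] ((398.5, 220.5), 13.285429954528809) [[ 516.3 -320.1   68. ]]
[186 202]
```

View pics/m5s.png

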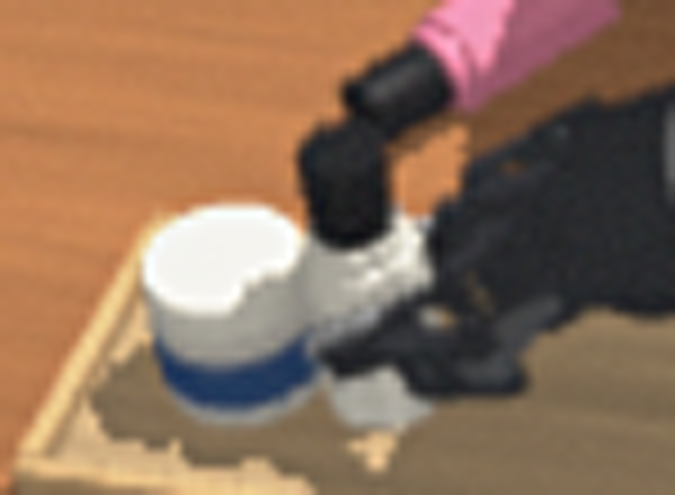

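The crop shows jar0's right edge at about (318,370) and the bottle's bottom edges at about (325,385) and (435,400). A visible gap remains, so I'll quantify it.

Run:
```python
from h import *
k=pickle.load(open("scene.pkl","rb"))
P=lambda u,v:(151+u/9-.5+1/18,162+v/9-.5+1/18)
def cen(L,R,z):  # bearing midline of silhouette edges, mean range by known width
    q=onplane(k,[P(*L),P(*R)],z);return q
print("cap mid",onplane(k,[P(346,185)],109).round(1),"lid top",onplane(k,[P(225,258)],68).round(1))
print("jar edges z30",onplane(k,[P(157,350),P(318,370)],30).round(1).tolist())
print("bottle edges z16",onplane(k,[P(327,390),P(437,385)],20).round(1).tolist())
# bearings
o=k["pose"][:2,3]
def bear(p,z): q=onplane(k,[p],z)[0,:2]-o; return np.degrees(np.arctan2(q[1],q[0]))%360
bj=[bear(P(157,350),30),bear(P(318,370),30)];bb=[bear(P(327,390),20),bear(P(437,385),20)]
bc=[bear(P(302,190),109),bear(P(390,190),109)]
for n,b in(("jar",bj),("bottle",bb),("cap",bc)):
    m=np.radians(np.mean(b));t=(517-o[0])/np.cos(m);print(n,np.round(b,2),"y at x=517:",round(o[1]+t*np.sin(m),1),"width",round(np.radians(abs(b[1]-b[0]))*t,1))
```

```text
cap mid [[ 514.9 -265.2  109. ]] lid top [[ 517.7 -316.2   68. ]]
jar edges z30 [[531.0, -344.0, 30.0], [528.6, -283.3, 30.0]]
bottle edges z16 [[528.2, -281.7, 20.0], [517.5, -243.8, 20.0]]
jar [212.61 209.56] y at x=517: -320.9 width 54.0
bottle [209.47 207.22] y at x=517: -265.8 width 38.7
cap [209.12 207.42] y at x=517: -264.4 width 29.2
```

Call:
servo_tool(
  plan=[
    [[-0.0035,0,0.006],[0,0,0],0],
    [[-0.0035,0,0.006],[0,0,0],0],
    [[0,0,0],[0,0,0],0],
    [[0.0052,0,0.003],[0,0,0],0],
    [[0,0,0],[0,0,0],0],
    [[0,0,0],[0,0,0],0],
  ],
)

```text
clock: 10.15
ee_pos: [518.2, -282.4, 46.7]
orientation: [[-0.01, 1.0, 0.02], [0.499, 0.022, -0.866], [-0.867, 0.002, -0.499]]
force: [-1.4, -0.6, 4.4]
gripper_width: 0.457
grip_force: 61.4
```

```bash
python3 meas.py m6 [36.7,.3,6.5] 115 516 -318
python3 - <<'E'
from h import *
from rig import vision
k=vision.grab_frame("scene")
c=np.array([186,202])
a=k["frame"][c[1]-40:c[1]+15,c[0]-35:c[0]+40]
A=cv2.resize(a,None,fx=6,fy=6,interpolation=2)
t=pickle.load(open("m6t.pkl","rb"))["frame"][195:245,370:425]
B=cv2.resize(t,(363,330),interpolation=2)
cv2.imwrite("pics/m6s.png",np.hstack([A[:330],B])[:,:800,::-1])
v=a.max(2).astype(int)
for r in (37,38,39,40,41,42,43,44): print(r,v[r,28:46].tolist())
E
```

```text
[ 518.2 -282.4   46.7] [-1.4 -0.6  4.4] foot [ 518.3 -269.7   11.7]
pred cap px [387.7 217.2]
cap 34 [385.1 217.8] [[ 516.5 -263.1  126.7]]
jar 351 [401.1 220.2] ((398.5, 220.5), 13.285429954528809) [[ 515.5 -320.6   68. ]]
37 [154, 151, 143, 139, 126, 137, 122, 116, 105, 87, 79, 62, 45, 49, 57, 60, 52, 59]
38 [149, 148, 140, 117, 110, 124, 97, 75, 62, 54, 45, 41, 41, 53, 58, 56, 57, 59]
39 [127, 116, 102, 95, 95, 103, 71, 44, 41, 42, 40, 41, 42, 40, 48, 45, 48, 47]
40 [104, 96, 92, 90, 90, 90, 73, 44, 36, 38, 37, 45, 48, 59, 47, 40, 42, 50]
41 [92, 91, 93, 92, 90, 88, 92, 100, 52, 45, 70, 97, 118, 154, 123, 55, 41, 50]
42 [94, 92, 91, 90, 91, 96, 117, 144, 117, 113, 154, 160, 163, 175, 160, 96, 45, 41]
43 [92, 90, 92, 97, 110, 125, 136, 148, 156, 159, 170, 170, 168, 176, 176, 153, 95, 52]
44 [93, 98, 112, 121, 134, 142, 133, 144, 161, 171, 167, 165, 166, 169, 177, 174, 153, 120]
```

Call:
servo_tool(
  plan=[
    [[0,0,0],[0,0,0],0.75],
    [[0,0,0],[0,0,0],0.75],
    [[0,0,0],[0,0,0],0.75],
    [[0,0,0],[0,0,0],0.75],
    [[0,0,0],[0,0,0],0.75],
    [[0,0,-0.03],[0,0,0],0.75],
    [[0,0,-0.06],[0,0,0],0.75],
    [[0,0,-0.08],[0,0,0],0.75],
    [[0,0,-0.1],[0,0,0],0.75],
    [[0,0,-0.1],[0,0,0],0.75],
    [[-0.07,0,-0.04],[0,0,0],0.75],
    [[-0.14,0,-0.08],[0,0,0],0.75],
    [[-0.14,0,-0.08],[0,0,0],0.75],
    [[-0.14,0,-0.08],[0,0,0],0.75],
    [[0,0,0],[0,0,0],0.75],
  ],
)

```text
clock: 11.55
ee_pos: [517.8, -202.6, 241.6]
orientation: [[-0.002, 1.0, 0.026], [0.499, 0.023, -0.866], [-0.866, 0.011, -0.499]]
force: [1.0, -0.7, 0.3]
gripper_width: 0.749
grip_force: 0.0
```

Run:
```python
from h import *
from rig import get_state,vision
s=get_state();print(s["ee_pos"].round(1),s["force"].round(1))
g=vision.grab_frame("top");k=vision.grab_frame("scene");pickle.dump((g,k),open("p7.pkl","wb"))
A=cv2.resize(k["frame"][155:222,146:226],(480,400),interpolation=2)
B=cv2.resize(g["frame"][195:250,370:414],(320,400),interpolation=2)
cv2.imwrite("pics/m7.png",np.hstack([A,B])[:,:,::-1])
go([510,112,200],tool(98,0))
```

```text
[ 517.8 -202.6  241.6] [ 1.  -0.7  0.3]
turn deg [-3.3 59.9 -6.2] total units [-0.0544  0.9987 -0.1035] min rows 9.0
shift mm [312.4  37.1  35. ] total units [1.2495 0.1486 0.1401] min rows 8.0
```

View pics/m7.png

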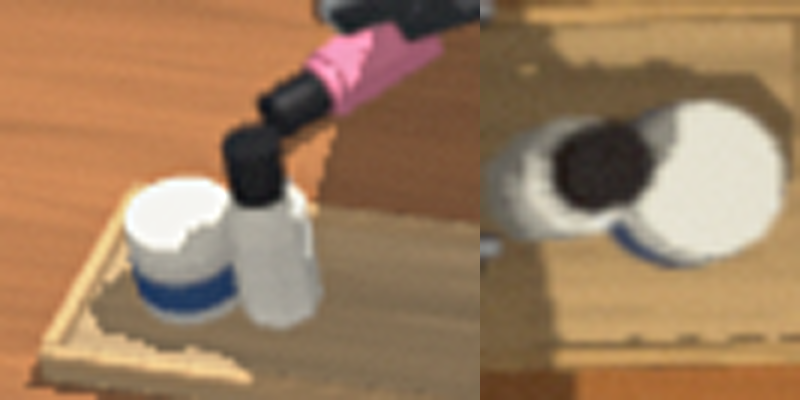

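bottle_short stands upright, snug against jar0, with the cap at (250,165) left and (602,165) right. Next is the tall one.

Call:
servo_tool(
  plan=[
    [[0,0,0],[-0.0054,0.0999,-0.0104],0.75],
    [[0,0,0],[-0.0054,0.0999,-0.0104],0.75],
    [[0,0,0],[-0.0054,0.0999,-0.0104],0.75],
    [[0,0,0],[-0.0054,0.0999,-0.0104],0.75],
    [[0,0,0],[-0.0054,0.0999,-0.0104],0.75],
    [[0,0,0],[-0.0054,0.0999,-0.0104],0.75],
    [[0,0,0],[-0.0054,0.0999,-0.0104],0.75],
    [[0,0,0],[-0.0054,0.0999,-0.0104],0.75],
    [[0,0,0],[-0.0054,0.0999,-0.0104],0.75],
    [[0,0,0],[-0.0054,0.0999,-0.0104],0.75],
  ],
)

```text
clock: 12.48
ee_pos: [516.0, -202.5, 232.6]
orientation: [[-0.14, 0.99, -0.004], [0.99, 0.14, 0.005], [0.006, -0.004, -1.0]]
force: [0.3, 0.5, -0.3]
gripper_width: 0.753
grip_force: 0.0
```

Call:
servo_tool(
  plan=[
    [[0.104,0.0124,0.0117],[0,0,0],0.75],
    [[0.104,0.0124,0.0117],[0,0,0],0.75],
    [[0.104,0.0124,0.0117],[0,0,0],0.75],
    [[0.104,0.0124,0.0117],[0,0,0],0.75],
    [[0.104,0.0124,0.0117],[0,0,0],0.75],
    [[0.104,0.0124,0.0117],[0,0,0],0.75],
    [[0.104,0.0124,0.0117],[0,0,0],0.75],
    [[0.104,0.0124,0.0117],[0,0,0],0.75],
    [[0.104,0.0124,0.0117],[0,0,0],0.75],
    [[0.104,0.0124,0.0117],[0,0,0],0.75],
    [[0.104,0.0124,0.0117],[0,0,0],0.75],
    [[0.104,0.0124,0.0117],[0,0,0],0.75],
    [[0,0,0],[0,0,0],0.75],
  ],
)

```text
clock: 13.57
ee_pos: [508.4, 114.9, 195.5]
orientation: [[-0.142, 0.99, -0.008], [0.99, 0.142, 0.0], [0.001, -0.008, -1.0]]
force: [0.1, 0.4, -0.9]
gripper_width: 0.75
grip_force: 0.0
```

Run:
```python
from h import *
from rig import get_state,vision
s=get_state();f=vision.grab_frame("wrist");f["state"]=s;pickle.dump(f,open("w8.pkl","wb"));T=wT(f)
print(s["ee_pos"].round(1),s["orientation"].round(3).tolist())
im=f["frame"];hsv=cv2.cvtColor(im,cv2.COLOR_RGB2HSV)
print("pred foot/cap px",proj(f,[[518.5,63,34],[501,187,34],[503,283,68]],T).round(0).tolist())
m=((hsv[...,1]<60)&(hsv[...,2]>110)).astype(np.uint8)
n,l,st,c=cv2.connectedComponentsWithStats(m)
for i in range(1,n):
    if st[i,4]>300:
        p=np.argwhere(l==i)[:,::-1].astype(np.float32);b=cv2.boxPoints(cv2.minAreaRect(p))
        print(st[i].tolist(),c[i].round(1),"box",b.round(1).tolist(),"\n   z34",onplane(f,b,34,T)[:,:2].round(1).tolist(),"c z68",onplane(f,[c[i]],68,T).round(1))
```

```text
[508.4 114.9 195.5] [[-0.142, 0.99, -0.008], [0.99, 0.142, 0.0], [0.001, -0.008, -1.0]]
pred foot/cap px [[283.0, 245.0], [284.0, 126.0], [303.0, 3.0]]
[272, 0, 71, 49, 2806] [305.8  20.6] box [[272.0, 0.0], [342.0, 0.0], [342.0, 48.0], [272.0, 48.0]] 
   z34 [[474.7, 294.7], [537.3, 303.7], [544.7, 264.3], [480.1, 255.1]] c z68 [[507.  270.8  68. ]]
[262, 162, 45, 91, 3796] [283.7 207.2] box [[262.0, 162.0], [306.0, 162.0], [306.0, 252.0], [262.0, 252.0]] 
   z34 [[484.2, 148.8], [528.5, 155.2], [544.5, 58.4], [496.5, 51.4]] c z68 [[511.6 113.4  68. ]]
[179, 251, 31, 44, 458] [193.1 271.3] box [[176.39999389648438, 288.5], [196.89999389648438, 245.3000030517578], [209.8000030517578, 251.39999389648438], [189.1999969482422, 294.6000061035156]] 
   z34 [[404.6, -7.8], [424.6, 48.8], [439.3, 43.7], [419.8, -13.4]] c z68 [[431.2  34.9  68. ]]
[352, 251, 33, 44, 456] [368.8 271.5] box [[351.20001220703125, 251.39999389648438], [364.0, 245.0], [385.6000061035156, 288.20001220703125], [372.79998779296875, 294.6000061035156]] 
   z34 [[593.6, 66.2], [606.0, 75.6], [641.8, 27.5], [629.1, 17.5]] c z68 [[605.1  60.3  68. ]]
[239, 288, 54, 58, 2514] [265.9 316.7] box [[235.3000030517578, 338.1000061035156], [244.39999389648438, 283.8999938964844], [297.5, 292.79998779296875], [288.5, 346.8999938964844]] 
   z34 [[478.5, -64.1], [481.5, 9.8], [543.1, 7.5], [543.8, -67.1]] c z68 [[510.2  -5.9  68. ]]
```

Run:
```python
from h import *
f=pickle.load(open("w8.pkl","rb"));T=wT(f);im=f["frame"]
print("foot top edge z56",onplane(f,[(284,253)],56,T).round(1),"foot z34",onplane(f,[(284,253)],34,T).round(1))
v=im[:,278:290].max(2).mean(1);print(v[100:170:3].round(0).tolist())
r=[i for i in range(90,160) if v[i]<60];print(r[0],r[-1],onplane(f,[(284,r[0]),(284,r[-1])],34,T).round(1).tolist())
```

```text
foot top edge z56 [[519.3  62.8  56. ]] foot z34 [[520.7  53.7  34. ]]
[234.0, 234.0, 234.0, 234.0, 234.0, 234.0, 234.0, 234.0, 234.0, 41.0, 41.0, 40.0, 39.0, 39.0, 36.0, 36.0, 35.0, 35.0, 34.0, 33.0, 32.0, 121.0, 254.0, 254.0]
127 159 [[501.4, 186.0, 34.0], [505.9, 155.0, 34.0]]
```

```bash
python3 -c "
from h import *
R=tool(98,-30)
go([513.5,99,110],R)
print((R.T@[0,0,-91]/250).round(4),(R.T@[0,0,150]/250).round(4))"
```

```text
turn deg [ -0.4 -30.    0.3] total units [-0.0063 -0.5003  0.0048] min rows 5.0
shift mm [30.1  3.  81.8] total units [0.1205 0.0119 0.3272] min rows 3.0
[0.182  0.     0.3152] [-0.3     0.     -0.5196]
```

Call:
servo_tool(
  plan=[
    [[0,0,0],[-0.001,-0.1,0.001],0.75],
    [[0,0,0],[-0.001,-0.1,0.001],0.75],
    [[0,0,0],[-0.001,-0.1,0.001],0.75],
    [[0,0,0],[-0.001,-0.1,0.001],0.75],
    [[0,0,0],[-0.001,-0.1,0.001],0.75],
    [[0.03,0.003,0.082],[0,0,0],0.75],
    [[0.03,0.003,0.082],[0,0,0],0.75],
    [[0.03,0.003,0.082],[0,0,0],0.75],
    [[0.03,0.003,0.082],[0,0,0],0.75],
    [[0,0,0],[0,0,0],0.75],
    [[0,0,0],[0,0,0],0.75],
  ],
)

```text
clock: 14.53
ee_pos: [513.6, 96.0, 111.0]
orientation: [[-0.117, 0.991, 0.066], [0.858, 0.135, -0.496], [-0.501, -0.001, -0.866]]
force: [0.3, -0.5, 1.5]
gripper_width: 0.749
grip_force: 0.0
```

```bash
python3 -c "
from h import *
go([513.5,99,19],tool(98,-30))"
```

```text
turn deg [-0.2  0.  -0.2] total units [-0.0032  0.0008 -0.0032] min rows 1.0
shift mm [48.6  0.3 78.2] total units [0.1946 0.0013 0.3128] min rows 3.0
```

Call:
servo_tool(
  plan=[
    [[0.0325,0,0.052],[0,0,0],0.75],
    [[0.0325,0,0.052],[0,0,0],0.75],
    [[0.0325,0,0.052],[0,0,0],0.75],
    [[0.0325,0,0.052],[0,0,0],0.75],
    [[0.0325,0,0.052],[0,0,0],0.75],
    [[0.0325,0,0.052],[0,0,0],0.75],
    [[0,0,0],[0,0,0],0.75],
    [[0,0,0],[0,0,0],0],
    [[0,0,0],[0,0,0],0],
    [[0,0,0],[0,0,0],0],
    [[0,0,0],[0,0,0],0],
    [[0,0,0],[0,0,0],0],
    [[0,0,0],[0,0,0],0],
    [[0,0,0],[0,0,0],0],
    [[0,0,0],[0,0,0],0],
  ],
)

```text
clock: 15.78
ee_pos: [515.1, 100.7, 22.0]
orientation: [[-0.115, 0.991, 0.072], [0.859, 0.136, -0.494], [-0.499, 0.005, -0.866]]
force: [-1.5, 2.4, 7.1]
gripper_width: 0.499
grip_force: 62.6
```

Call:
servo_tool(
  plan=[
    [[-0.0375,0,-0.065],[0,0,0],0],
    [[-0.0375,0,-0.065],[0,0,0],0],
    [[-0.0375,0,-0.065],[0,0,0],0],
    [[-0.0375,0,-0.065],[0,0,0],0],
    [[-0.0375,0,-0.065],[0,0,0],0],
    [[-0.0375,0,-0.065],[0,0,0],0],
    [[-0.0375,0,-0.065],[0,0,0],0],
    [[-0.0375,0,-0.065],[0,0,0],0],
  ],
)

```text
clock: 16.45
ee_pos: [513.8, 100.2, 171.8]
orientation: [[-0.116, 0.991, 0.07], [0.859, 0.136, -0.495], [-0.499, 0.003, -0.866]]
force: [0.3, -0.5, -0.7]
gripper_width: 0.503
grip_force: 61.5
```

Call:
servo_tool(
  plan=[
    [[0,0,0],[0,0.1,0],0],
    [[0,0,0],[0,0.1,0],0],
    [[0,0,0],[0,0.1,0],0],
    [[0,0,0],[0,0.1,0],0],
    [[0,0,0],[0,0.1,0],0],
    [[0,0,0],[0,0.1,0],0],
    [[0,0,0],[0,0.1,0],0],
    [[0,0,0],[0,0.1,0],0],
    [[0,0,0],[0,0.1,0],0],
    [[0,0,0],[0,0.1,0],0],
    [[0,0,0],[0,0.1,0],0],
    [[0,0,0],[0,0.1,0],0],
    [[0,0,0],[0,0.1,0],0],
    [[0,0,0],[0,0.1,0],0],
    [[0,0,0],[0,0.1,0],0],
    [[0,0,0],[0,0,0],0],
    [[0,0,0],[0,0,0],0],
  ],
)

```text
clock: 17.87
ee_pos: [514.0, 99.5, 168.7]
orientation: [[-0.066, 0.991, -0.117], [0.497, 0.135, 0.857], [0.865, -0.002, -0.501]]
force: [-0.6, 0.2, -1.2]
gripper_width: 0.507
grip_force: 61.6
```

Run:
```python
from h import *
from rig import get_state
R=np.array([[-.115,.991,.072],[.859,.136,-.494],[-.499,.005,-.866]])
foot=R.T@(np.array([519,62.8,34])-[515.1,100.7,22]);ax=R.T@np.array([-.141,.99,0]);lz=R.T@np.array([0,0,1])
c=get_state();R0=c["orientation"];print(c["joint_pos"].round(2),c["ee_pos"].round(1),R0.round(3).tolist())
print("foot tool",foot.round(1),"ax",ax.round(3),"foot now",(c["ee_pos"]+R0@foot).round(1),"axis now",(R0@ax).round(3))
# upright correction + yaw to lane
b=R0@ax;up=Ro.align_vectors([[0,0,1]],[b])[0].as_matrix();n=up@R0@lz;print("facing",n.round(3))
yaw=-92+90 # lane dir is (-.033,1); tool-side flat should face along -lane
cur=np.degrees(np.arctan2(n[1],n[0]));dy=((-88.3)-cur+180)%360-180;print("yaw need",dy)
Rt=Ro.from_euler('z',dy,degrees=True).as_matrix()@up@R0
go(np.array([505,220,45])-Rt@foot,Rt);print(Rt.round(4).tolist())
```

```text
[-0.26  0.34  0.03  1.85  0.93  0.88] [514.   99.5 168.7] [[-0.066, 0.991, -0.117], [0.497, 0.135, 0.857], [0.865, -0.002, -0.501]]
foot tool [-39.   -1.2   8.6] ax [ 0.867 -0.005 -0.499] foot now [514.3  87.3 130.6] axis now [-0.003  0.002  1.   ]
facing [ 0.139 -0.99  -0.   ]
yaw need -6.320682393944423
turn deg [-5.4  0.1  3.3] total units [-0.0897  0.0023  0.0553] min rows 1.0
shift mm [ -7.9  -4.1 157.7] total units [-0.0318 -0.0165  0.631 ] min rows 4.0
[[-0.0079, 0.9997, -0.0239], [0.4991, 0.0247, 0.8662], [0.8665, -0.0051, -0.4991]]
```

Call:
servo_tool(
  plan=[
    [[0,0,0],[-0.045,0.001,0.028],0],
    [[0,0,0],[-0.045,0.001,0.027],0],
    [[-0.004,-0.002,0.079],[0,0,0],0],
    [[-0.004,-0.002,0.079],[0,0,0],0],
    [[-0.004,-0.002,0.079],[0,0,0],0],
    [[-0.004,-0.002,0.079],[0,0,0],0],
    [[-0.004,-0.002,0.079],[0,0,0],0],
    [[-0.004,-0.002,0.079],[0,0,0],0],
    [[-0.004,-0.002,0.079],[0,0,0],0],
    [[-0.004,-0.002,0.079],[0,0,0],0],
    [[0,0,0],[0,0,0],0],
    [[0,0,0],[0,0,0],0],
  ],
)

```text
clock: 18.87
ee_pos: [506.1, 234.2, 86.5]
orientation: [[-0.016, 1.0, -0.023], [0.499, 0.028, 0.866], [0.866, 0.003, -0.5]]
force: [0.1, -0.3, -0.4]
gripper_width: 0.503
grip_force: 61.5
```

```bash
python3 meas.py m9 [-39,-1.2,8.6] 125 504 283
python3 - <<'E'
from h import *
from rig import get_state
s=get_state();R=s["orientation"];print("axis",(R@[.867,-.005,-.499]).round(3),"per 10mm down",(R.T@[0,0,-1]/25).round(4),"+y",(R.T@[0,1,0]/25).round(4))
E
```

```text
[506.1 234.2  86.5] [ 0.1 -0.3 -0.4] foot [505.4 222.2  48.4]
pred cap px [188.5 218.9]
cap 13 [195.1 220.5] [[501.5 206.  173.4]]
jar 364 [174.5 222.3] ((176.5, 223.0), 12.855060577392578) [[504.  283.5  68. ]]
axis [-0.007  0.     1.   ] per 10mm down [-0.0347 -0.0001  0.02  ] +y [0.02   0.001  0.0347]
```

Call:
servo_tool(
  plan=[
    [[-0.0197,0,0.0113],[0,0,0],0],
    [[-0.0197,0,0.0113],[0,0,0],0],
    [[-0.0197,0,0.0113],[0,0,0],0],
    [[-0.0197,0,0.0113],[0,0,0],0],
    [[-0.0197,0,0.0113],[0,0,0],0],
    [[-0.0197,0,0.0113],[0,0,0],0],
    [[0,0,0],[0,0,0],0],
    [[0.004,0,0.007],[0,0,0],0],
    [[0.004,0,0.007],[0,0,0],0],
    [[0,0,0],[0,0,0],0],
    [[0,0,0],[0,0,0],0],
  ],
)

```text
clock: 19.88
ee_pos: [506.2, 237.3, 50.8]
orientation: [[-0.013, 1.0, -0.023], [0.498, 0.026, 0.867], [0.867, -0.0, -0.498]]
force: [-0.2, -0.8, -1.2]
gripper_width: 0.503
grip_force: 61.7
```

```bash
python3 meas.py m10 [-39,-1.2,8.6] 125 504 283
python3 - <<'E'
from h import *
from rig import vision
g=pickle.load(open("m10t.pkl","rb"));k=vision.grab_frame("scene");pickle.dump(k,open("s10.pkl","wb"))
c=proj(k,[504,256,30])[0].astype(int);print("scene crop origin",c-[40,45])
A=cv2.resize(k["frame"][c[1]-45:c[1]+20,c[0]-40:c[0]+40],(480,390),interpolation=2)
B=cv2.resize(g["frame"][195:250,155:200],(319,390),interpolation=2)
cv2.imwrite("pics/m10.png",np.hstack([A,B])[:,:,::-1])
E
```

```text
[506.2 237.3  50.8] [-0.2 -0.8 -1.2] foot [505.3 225.3  12.7]
pred cap px [190.4 220. ]
cap 8 [196.9 220.9] [[503.4 209.1 137.7]]
jar 368 [174.5 222.2] ((176.5, 223.0), 12.855060577392578) [[504.3 283.3  68. ]]
scene crop origin [315 177]
```

View pics/m10.png

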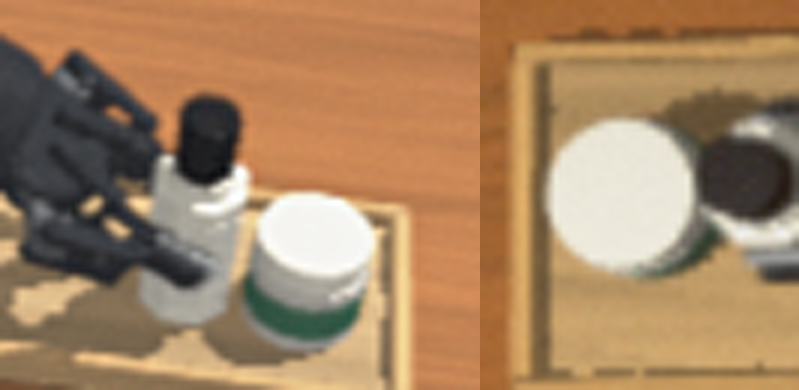

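The left panel shows cap centre (210,140), lid centre (316,235), jar edges (245,295)/(363,300) and body edges (138,290)/(237,285). The right panel shows cap centre (745,178) and lid centre (622,190). A gap of several mm remains.

Run:
```python
from h import *
k=pickle.load(open("s10.pkl","rb"));g=pickle.load(open("m10t.pkl","rb"))
P=lambda u,v:(315+u/6-.42,177+v/6-.42);Q=lambda u,v:(155+(u-480)/7.09-.43,195+v/7.09-.43)
print("scene cap mid z120",onplane(k,[P(211,140)],120).round(1),"lid",onplane(k,[P(316,235)],68).round(1))
print("top cap z137",onplane(g,[Q(745,178)],137.7).round(1),"lid",onplane(g,[Q(622,192)],68).round(1))
o=k["pose"][:2,3]
def bear(p,z): q=onplane(k,[p],z)[0,:2]-o; return np.degrees(np.arctan2(q[1],q[0]))%360
for n,L,R,z in(("jar",(245,295),(363,300),30),("bottle",(139,290),(238,285),25),("cap",(180,140),(242,140),120)):
    b=[bear(P(*L),z),bear(P(*R),z)];m=np.radians(np.mean(b));t=(505-o[0])/np.cos(m);print(n,"y:",round(o[1]+t*np.sin(m),1),"w",round(np.radians(abs(b[1]-b[0]))*t,1))
```

```text
scene cap mid z120 [[503.3 227.9 120. ]] lid [[504.8 286.5  68. ]]
top cap z137 [[506.3 221.5 137.7]] lid [[505.8 283.3  68. ]]
jar y: 287.1 w 58.1
bottle y: 228.9 w 49.1
cap y: 227.8 w 29.3
```

Call:
servo_tool(
  plan=[
    [[0.005,0,0.0087],[0,0,0],0],
    [[0.005,0,0.0087],[0,0,0],0],
    [[0,0,0],[0,0,0],0],
    [[0,0,0],[0,0,0],0],
  ],
)

```text
clock: 20.37
ee_pos: [506.0, 242.4, 50.6]
orientation: [[-0.012, 1.0, -0.023], [0.498, 0.026, 0.867], [0.867, -0.001, -0.498]]
force: [-0.4, -0.8, -1.3]
gripper_width: 0.503
grip_force: 61.7
```

```bash
cat > gap.py <<'E'
from h import *
from rig import get_state,vision
s=get_state();print(s["force"].round(1),"foot",(s["ee_pos"]+s["orientation"]@[-39,-1.2,8.6]).round(1))
k=vision.grab_frame("scene");h=cv2.cvtColor(k["frame"],cv2.COLOR_RGB2HSV)
sub=h[177:242,315:395]
gm=(sub[...,0]>60)&(sub[...,0]<95)&(sub[...,1]>80)
p=np.argwhere(gm);print("green",len(p),p.mean(0).round(2),p[:,1].min()+315,p[:,1].max()+315)
v=k["frame"][177:242,315:395]
for r in (46,48,50): print(r,v[r,18:50,0].tolist())
c=k["frame"][193:207,340:362].max(2);q=np.argwhere(c<70);print("cap",len(q),(q.mean(0)+[193,340]).round(2))
E
python3 gap.py
```

```text
[-0.4 -0.8 -1.3] foot [505.1 230.4  12.5]
green 60 [52.47 48.95] 356 373
46 [51, 34, 37, 62, 102, 126, 137, 146, 151, 137, 104, 63, 37, 33, 33, 30, 43, 77, 117, 153, 167, 162, 123, 68, 103, 136, 146, 156, 161, 164, 164, 167]
48 [133, 118, 117, 123, 127, 127, 133, 149, 158, 154, 157, 161, 161, 146, 116, 100, 124, 157, 174, 171, 163, 154, 107, 47, 51, 90, 125, 142, 147, 152, 156, 157]
50 [135, 134, 132, 132, 131, 131, 133, 150, 159, 158, 160, 162, 168, 167, 166, 168, 168, 169, 169, 166, 167, 152, 112, 65, 45, 43, 51, 67, 88, 115, 141, 149]
cap 135 [200.24 349.22]
```

Call:
servo_tool(
  plan=[
    [[0.003,0,0.0052],[0,0,0],0],
    [[0,0,0],[0,0,0],0],
    [[-0.0052,0,0.003],[0,0,0],0],
    [[0,0,0],[0,0,0],0],
    [[0,0,0],[0,0,0],0],
  ],
)

```text
clock: 20.83
ee_pos: [506.1, 243.7, 49.0]
orientation: [[-0.012, 1.0, -0.023], [0.498, 0.026, 0.867], [0.867, -0.001, -0.498]]
force: [0.1, 0.3, -1.6]
gripper_width: 0.501
grip_force: 61.8
```

```bash
python3 gap.py
python3 - <<'E'
from h import *
from rig import vision
k=vision.grab_frame("scene")["frame"]
for r in (225,227,229,230): print(k[r,352:360].tolist())
E
```

```text
[ 0.1  0.3 -1.6] foot [505.2 231.7  10.9]
green 59 [52.56 49.08] 356 373
46 [34, 32, 32, 38, 64, 104, 127, 140, 146, 128, 83, 46, 34, 35, 37, 36, 40, 53, 96, 129, 153, 162, 126, 69, 101, 137, 146, 158, 160, 162, 164, 166]
48 [119, 110, 91, 100, 125, 129, 129, 145, 156, 157, 156, 154, 143, 111, 70, 61, 92, 128, 158, 169, 167, 162, 120, 48, 53, 89, 125, 142, 148, 154, 153, 158]
50 [135, 133, 135, 131, 131, 130, 130, 146, 159, 160, 157, 160, 167, 170, 169, 167, 169, 169, 169, 161, 165, 154, 120, 66, 45, 45, 52, 67, 90, 117, 140, 151]
cap 136 [200.49 349.31]
[[169, 165, 157], [166, 163, 154], [162, 156, 146], [121, 121, 109], [47, 74, 58], [52, 81, 65], [89, 101, 91], [124, 124, 117]]
[[163, 159, 152], [164, 161, 152], [156, 149, 137], [116, 115, 104], [67, 86, 74], [42, 78, 61], [45, 78, 63], [54, 85, 68]]
[[168, 163, 155], [163, 155, 143], [146, 131, 111], [135, 119, 99], [113, 113, 99], [73, 93, 82], [47, 80, 64], [48, 83, 65]]
[[148, 135, 118], [138, 121, 97], [136, 114, 88], [133, 112, 89], [130, 120, 109], [110, 116, 107], [76, 96, 84], [53, 84, 69]]
```

Call:
servo_tool(
  plan=[
    [[-0.0035,0,0.002],[0,0,0],0],
    [[0,0,0],[0,0,0],0],
    [[0,0,0],[0,0,0],0],
  ],
)

```text
clock: 21.18
ee_pos: [506.3, 243.8, 49.0]
orientation: [[-0.012, 1.0, -0.022], [0.496, 0.025, 0.868], [0.868, -0.0, -0.497]]
force: [-2.4, -0.3, 4.8]
gripper_width: 0.504
grip_force: 62.3
```

Call:
servo_tool(
  plan=[
    [[-0.0035,0,0.002],[0,0,0],0],
    [[0,0,0],[0,0,0],0],
    [[0,0,0],[0,0,0],0],
  ],
)

```text
clock: 21.43
ee_pos: [506.4, 244.0, 49.0]
orientation: [[-0.012, 1.0, -0.022], [0.495, 0.025, 0.868], [0.869, -0.0, -0.495]]
force: [-6.4, -3.3, 12.1]
gripper_width: 0.5
grip_force: 62.8
```

Call:
servo_tool(
  plan=[
    [[0.0045,0,-0.0026],[0,0,0],0],
    [[0,0,0],[0,0,0],0],
    [[0,0,0],[0,0,0],0.75],
    [[0,0,0],[0,0,0],0.75],
    [[0,0,0],[0,0,0],0.75],
    [[0,0,0],[0,0,0],0.75],
    [[0,0,0],[0,0,0],0.75],
    [[0,0,-0.03],[0,0,0],0.75],
    [[0,0,-0.06],[0,0,0],0.75],
    [[0,0,-0.08],[0,0,0],0.75],
    [[0,0,-0.1],[0,0,0],0.75],
    [[0,0,-0.1],[0,0,0],0.75],
    [[0.07,0,-0.04],[0,0,0],0.75],
    [[0.14,0,-0.08],[0,0,0],0.75],
    [[0.14,0,-0.08],[0,0,0],0.75],
    [[0.14,0,-0.08],[0,0,0],0.75],
    [[0,0,0],[0,0,0],0.75],
  ],
)

```text
clock: 22.85
ee_pos: [509.8, 163.7, 243.4]
orientation: [[-0.02, 1.0, -0.017], [0.498, 0.025, 0.867], [0.867, 0.009, -0.498]]
force: [0.8, 0.0, 0.1]
gripper_width: 0.753
grip_force: 0.0
```

```bash
python3 gap.py
python3 - <<'E'
from h import *
from rig import vision
g=vision.grab_frame("top");k=vision.grab_frame("scene")["frame"];im=g["frame"]
for r in (225,227,229,230): print(k[r,350:360].tolist())
h=cv2.cvtColor(im,cv2.COLOR_RGB2HSV)
# caps at top height; lids
for n,x,y,z in(("tall",505,231,137),("short",518,-268,127)):
    c=proj(g,[x,y,z])[0];Y,X=np.mgrid[:420,:560];p=np.argwhere((im.max(2)<75)&((X-c[0])**2+(Y-c[1])**2<81))[:,::-1]
    print(n,c.round(1),len(p),p.mean(0).round(1),onplane(g,[p.mean(0)],z-10).round(1))
for x,y in((516,-318),(509,-15),(504,283)):
    c=proj(g,[x,y,68])[0];p=np.argwhere((h[...,1]<70)&(h[...,2]>150)&((X-c[0])**2+(Y-c[1])**2<169))[:,::-1];print("lid",len(p),onplane(g,[p.mean(0)],68).round(1))
E
```

```text
[0.8 0.  0.1] foot [509.2 151.7 205.2]
green 60 [52.53 49.18] 356 373
46 [222, 223, 197, 158, 158, 158, 145, 141, 154, 157, 153, 154, 160, 164, 164, 165, 164, 166, 168, 174, 170, 165, 126, 68, 104, 136, 148, 159, 164, 164, 169, 168]
48 [155, 142, 123, 126, 125, 125, 128, 145, 156, 156, 156, 160, 166, 168, 168, 164, 164, 165, 169, 169, 165, 163, 119, 51, 53, 89, 129, 144, 151, 155, 157, 160]
50 [132, 134, 133, 134, 134, 133, 139, 153, 161, 158, 159, 162, 168, 168, 167, 167, 169, 170, 170, 166, 167, 158, 119, 67, 44, 47, 54, 68, 89, 119, 143, 152]
cap 108 [200.45 351.33]
[[164, 162, 152], [170, 168, 158], [170, 168, 158], [167, 163, 155], [163, 158, 147], [120, 119, 107], [49, 77, 61], [52, 81, 65], [91, 104, 92], [126, 128, 121]]
[[170, 168, 157], [167, 165, 156], [166, 162, 153], [168, 164, 155], [157, 149, 138], [120, 117, 106], [70, 88, 77], [45, 80, 61], [47, 80, 63], [51, 84, 66]]
[[171, 168, 159], [170, 167, 157], [168, 166, 155], [163, 155, 143], [150, 134, 114], [137, 121, 101], [116, 116, 103], [72, 94, 81], [49, 82, 65], [46, 81, 64]]
[[173, 168, 159], [162, 155, 143], [148, 135, 118], [140, 122, 99], [137, 115, 88], [134, 114, 90], [131, 121, 109], [113, 119, 112], [77, 98, 86], [53, 86, 68]]
tall [188.2 220.2] 121 [190.  219.5] [[507.4 228.8 127. ]]
short [387.  217.3] 140 [386.4 217.7] [[ 517.8 -268.8  117. ]]
lid 107 [[ 517.8 -337.5   68. ]]
lid 274 [[514.3 -22.9  68. ]]
lid 352 [[504.3 284.5  68. ]]
```

Run:
```python
from h import *
from rig import vision,arm
a=pickle.load(open("scene.pkl","rb"))["frame"];b=vision.grab_frame("scene")["frame"]
for n,(x,y) in {"jar0":(176,196),"jar1":(269,208),"jar2":(367,222)}.items():
    t=a[y-13:y+13,x-12:x+12];w=b[y-22:y+22,x-20:x+20]
    r=cv2.matchTemplate(w,t,cv2.TM_CCOEFF_NORMED);print(n,np.array(cv2.minMaxLoc(r)[3])-[8,9],r.max().round(2))
print(arm.job_done())
```

```text
jar0 [-1  0] 0.79
jar1 [0 0] 0.93
jar2 [0 0] 0.97
the job is handed in; nothing more can be done
None
```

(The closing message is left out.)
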